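Clear the glue bottle and swing the bench magnifier over the bark box

TASK

The glue bottle is standing in the path of the bench magnifier. Stand it in the empty bay of the wooden supply tray, setting it down gently and keeping it upright, then swing the magnifier round until its lens is centred over the bark-covered box, and let go. Leave the box and the other things on the bench where they are.

Things in the scene. Friction and masses are not known exactly. Their poses are not given: they have to be found in the camera images.
- bottle: The glue bottle: white plastic squeeze bottle, round, 56 mm diameter, straight-sided up to 140 mm, then a shoulder and a grey cap (28 mm across, z 156 to 170 mm) ending in a thin spout at 192 mm; 0.2 to 0.45 kg. Origin at the centre of its underside, z up the bottle. It stands on the bench between the parked lens and the bark-covered box, where the lens would strike its cap and spout.
- tray: Wooden supply tray fixed to the bench, 200 x 116 mm, rim 26 mm high, walls 6 mm, floor 6 mm thick; a wall of rim height across its middle makes two bays, one behind the other along its x. Origin at the centre of its underside, its x along the 200 mm. It is either to the robot's left or to its right. The bay on its +x side (away from the robot) holds the brush pot, the one on its -x side is empty.
- bay (a point): Centre of the floor of the empty bay of the tray, 6 mm above the bench; the bay's floor measures 91 x 104 mm (along the tray's x and y). Axes as the tray's.
- boom (a joint): Swing of the magnifier's boom about its upright column, rad, -0.6 to 1.7; 0 when the boom points straight out from the front edge of its foot; it grows as the lens swings to the robot's left (clockwise seen from above). Stiff: it stays where it is left, and the knob takes about 2 N to move. The lens starts parked to the left at 1.2 to 1.4; the bark-covered box lies under its circle at about -0.25 to 0.1.
- column (a point): Top of the magnifier's column on the swing axis, 215 mm above the bench. Its foot is a grey cast plate 190 x 150 mm, 18 mm thick, fixed to the bench, reaching 75 mm in front of the column's axis; its axes are the foot's, the foot's front looks to its -x.
- lens (a point): Centre of the round lens, 220 mm from the column's axis, 168 mm above the bench. The lens sits in a flat white ring head of 130 mm outer and 102 mm inner diameter, from 160 to 176 mm above the bench; the boom that carries it is 18 mm thick at the same height, and a grey battery pack on its other end reaches 130 mm past the column.
- knob (a point): Top of the knob for moving the magnifier: an upright black round knob, 16 mm diameter, standing on the ring's outer edge, 278 mm from the column's axis and in line with the boom, from 176 to 216 mm above the bench.
- work: The bark-covered box: small cardboard box 112 x 98 x 70 mm with strips of bark glued on its top, 80 mm high in all, loose on the bench, 0.35 kg. Origin at the centre of its underside.
- work_top (a point): Centre of the bark on top of the box, 80 mm above the bench: the point over which the lens is to be centred; it lies within 7 mm of the lens's circle.
- brush_pot: White pot of brushes in the tray's other bay, 68 mm diameter, 85 mm high, the brushes reaching 165 mm above its underside. Origin at the centre of its underside. Leave alone.
- glue_gun: Cordless glue gun standing on its dock, dock 125 x 90 mm, 161 mm high, 210 mm long over nozzle and glue stick. Origin at the centre of the dock's underside; the nozzle points to its -x. It stands on the side of the bench where the tray is not. Leave alone.
- tape: Roll of masking tape lying flat, 90 mm diameter, 24 mm high. Origin at the centre of its underside. Leave alone.
- pliers: Pliers with black handles lying flat, about 160 mm long along their x (jaws to +x), 48 mm wide, 14 mm high; origin near their middle, on the bench. Leave alone.
There are look-alikes about, which are no part of the job. Leave any blue or yellow look-alike of the bottle alone.

How it is judged:
On the way, in this order (a step that is already met when the one before it is completed fails the run):
1. the bottle stands upright in the tray's empty bay, released, the lens still clear of the box (x of bottle in the frame of bay between -0.04 and 0.04 m and y of bottle in the frame of bay between -0.045 and 0.045 m and z of bottle in the frame of bay below 0.008 m and angle between bottle's own z axis and vertical below 0.1 rad and contact force between the fingers and bottle below 0.1 N and horizontal distance between lens and work_top above 0.08 m), for 0.2 s.
2. the lens is centred over the bark-covered box (horizontal distance between lens and work_top below 0.02 m), for 0.2 s.
At the end, for the whole second after the job is handed in: The bottle stands upright (within 0.1 rad) and at rest on the floor of the tray's empty bay; the centre of the lens is within 20 mm, seen from above, of the centre of the bark on the box, and the boom is still; the box is within 20 mm of where it began (x of bottle in the frame of bay between -0.04 and 0.04 m and y of bottle in the frame of bay between -0.045 and 0.045 m and z of bottle in the frame of bay below 0.008 m and angle between bottle's own z axis and vertical below 0.1 rad and linear speed of bottle below 0.03 m/s and horizontal distance between lens and work_top below 0.02 m and velocity of joint boom between -0.03 and 0.03 rad/s and distance of work from where it was at the start of the episode below 0.02 m); the robot touches nothing.
It fails at once if the bottle is tipped by more than 0.5 rad (angle between bottle's own z axis and vertical above 0.5 rad).
It fails at once if the bottle is dropped: it falls or flies faster than 0.7 m/s with the fingers off it (linear speed of bottle above 0.7 m/s and contact force between the fingers and bottle below 0.1 N).
It fails at once if the bark-covered box is moved by more than 20 mm or tipped (distance of work from where it was at the start of the episode above 0.02 m or angle between work's own z axis and vertical above 0.3 rad).
It fails at once if the brush pot or the glue gun is moved by more than 25 mm or tipped (distance of any of brush_pot, glue_gun from where it was at the start of the episode above 0.025 m or angle between any of brush_pot, glue_gun's own z axis and vertical above 0.5 rad).
It fails at once if the tape or the pliers are moved by more than 30 mm (distance of any of tape, pliers from where it was at the start of the episode above 0.03 m).
It also fails if it takes over 67 s, if anything falls off the work surface, if the arm or the gripper's body presses on something with over 40 N, if the wrist force passes 120 N, or if a joint passes its speed limit or range.

ROBOT

A 6-joint arm with a two-finger parallel gripper is mounted at the origin on the work surface. World frame = base frame: x ahead of the robot, y to its left, z up, the work surface at z = 0. Lengths are in m, angles in rad, forces in N, time in s.
With the tool pointing down it reaches from about 0.35 to 0.775 m from the base axis. Payload 5.5 kg.
Tool frame: the origin (TCP) lies midway between the tips of the shut fingers; the grasp point (between the pads) lies 19 mm behind it; z points along the fingers, y is the line along which they close (so a half turn about z gives the same grasp; the last joint's range is limited). The gripper opens to 85 mm and grips with 20 to 120 N. Pads are 22 mm wide; open, the fingers measure 114 mm over their backs; the gripper's body (76 mm by 85 mm) begins 54 mm behind the grasp point. The pads swing forward as they close: fully open they stand 13 mm farther back than shut.
Start: joints at [1.05, 0.313, 0.046, 1.304, 0, 1.431], TCP at [0.214, 0.534, 0.207] pointing down, gripper open.
Joint ranges: [-2.76, 2.76], [-0.86, 1.69], [-1.03, 1.26], [-2.2, 2.34], [-1.47, 1.5], [-3.14, 3.14]. Speed limits (rad/s): [2.57, 2.57, 3.14, 3.14, 3.14, 3.14].

INTERFACE

Orientations are given as a unit quaternion [w, x, y, z].
In Python, from workcell import env gives the robot as it stands.
- The arm moves only by the tool move_arm, never from a script. Its argument "targets" is a list of rows, each a list of 3 entries, a list of its own where there are three numbers: the shift along the tool's x, y, z in mm, then the turn, a rotation vector about the tool's x, y, z in units of 10 degrees (1.0 is 10 degrees), then the closure, from -1 (fully open) to 1 (shut). In form: [[[dx, dy, dz], [ax, ay, az], gripper], ...]. A call has 1 to 5 rows; each row is the pose to reach, as a shift and turn from the pose commanded when the call began, along the tool's axes at that moment; what a row does not reach only later rows make up. A row lasts 1/8 s, in which the tool goes at most 62.5 mm and 10.7 degrees, less where a joint would pass 70% of its speed; a pose out of reach is approached as far as the arm can. A call with a gripper value outside its range is refused whole. The fingers move at their own pace and stop on an object; "squeeze" is the grip in N (left out, the last holds). Time passes only in rows, so rows that repeat a pose let the fingers close. It gives the time, the measured TCP pose, the force, the opening and the grip force at its end, in the units of the state.
- env.get_state(): the state, without advancing time (a new reading comes with each control period).
- env.read_camera(name): name is "side" or "top"; returns a dict with "pixels" (400x640x3 uint8, red, green, blue), "fovy" (degrees; the focal length in pixels is half the picture's height over the tangent of half this angle, whatever the lens; pixels are square), "cx", "cy" (the principal point, pixels), "extrinsics" (4x4, takes a point from world to camera coordinates). Camera axes: x right, y up, looking along -z (the intrinsics and any distortion apply to the point x, -y, -z); pixel columns grow to the right and rows downward; lengths in m; the calibration is good to about 2 mm. A picture is of the moment at which its call begins. There is no depth.
- env.hand_in(): hands the job in; it is judged then, once.
Trained networks look in a picture, given as the dict that the camera call returned (one of the last four; its "shot" number tells which), for a name from the list of things; names that differ only in an ending like _2 or _b are one class to them, and where a whole thing is asked for, a point or a joint stands for the part that bears it (a point fixed in the world has none). Each returns a list of dicts, best first, with "confidence" (0 to 1); they miss things now and then, are a little off and sometimes report something else, mostly with a low value. They report only what shows in the picture. A call takes as long as a camera call. They do not tell look-alikes from the thing itself.
- env.spot_in(thing, picture): "centre" ([x, y, z] in m, in world coordinates, good to about 4 mm: the middle of the surface that is visible of it).
- env.regions_of(thing, picture): "mask" (400x640 bool, what is visible of it).
- env.landmark_of(thing, picture): "centre" ([x, y, z] in m, in world coordinates, good to about 4 mm: a listed point, or the origin of a listed thing).
The state is a dict: "clock": time; "joint_pos": joint angles; "qvel": joint speeds; "tau": joint torques, N m; "tcp_pos": TCP position; "orientation": TCP orientation; "wrist_force": force on the tool from outside, world axes, zero at the start; "ft_torque": the same for the moment, N m; "finger_gap": finger opening in m; "grip_force": force on a finger pad.
Only numpy, scipy, OpenCV 4.12 (cv2) and the standard library are available. Lean on these libraries where they do the work, as an engineer would, in place of code of your own. Each camera call takes 0.05 s, during which the arm holds its last target. There are 200 camera calls.

## Working session

There is one attempt and no reset: what is moved stays moved. The work goes in short steps, Python scripts to look and compute and a tool call to move; the robot and the scene stay as the last step left them, time stands still between calls to the robot, and variables do not carry over. Pictures are saved under pics/ and viewed, at most 10 in all, crops included, and the job is handed in when it is done.

Besides the shell and the picture viewer there is one more tool, called after ">>>" in YAML: its name, and indented under it one key for each argument. move_arm: Moves the arm, as the interface text tells. Its arguments: {"type":"object","properties":{"targets":{"type":"array","items":{"type":"array"}},"squeeze":{"type":"number"}},"required":["targets"]}

```bash
mkdir -p pics
cat > h.py <<'E'
import numpy as np, cv2
from workcell import env
def save(p,n): cv2.imwrite('pics/'+n,p['pixels'][:,:,::-1])
def proj(p,X):
    E=np.array(p['extrinsics']); f=200/np.tan(np.radians(p['fovy'])/2)
    c=E[:3,:3]@np.array(X)+E[:3,3]
    return np.array([p['cx']+f*c[0]/-c[2], p['cy']-f*c[1]/-c[2]]).round(1)
def ray(p,u,v,z):
    E=np.array(p['extrinsics']); f=200/np.tan(np.radians(p['fovy'])/2)
    d=E[:3,:3].T@np.array([(u-p['cx'])/f,-(v-p['cy'])/f,-1]); o=-E[:3,:3].T@E[:3,3]
    return (o+d*(z-o[2])/d[2]).round(4)
E
python3 - <<'E'
from h import *
s=env.get_state(); print(s['tcp_pos'],s['orientation'],s['clock'])
for n in ['top','side']:
    p=env.read_camera(n); save(p,n+'0.png'); print(n,p.keys(),p['fovy'],p['cx'],p['cy'])
    for t in ['bottle','bay','column','lens','knob','work_top','brush_pot','glue_gun','tape','pliers','tray']:
        for r in env.landmark_of(t,p)[:3]: print(t,np.round(r['centre'],3),round(r['confidence'],2),proj(p,r['centre']))
E
```

```text
[0.21345533 0.53332791 0.20580816] [-2.98810096e-04  1.89268068e-01  9.81925037e-01 -8.54506205e-04] 0.0
top dict_keys(['pixels', 'fovy', 'cx', 'cy', 'extrinsics', 'shot']) 44.07475210641374 321.0880047702824 198.59471473454857
bottle [ 0.365 -0.085 -0.002] 0.73 [343.5 263.2]
bottle [ 0.486 -0.005  0.002] 0.71 [316.7 227.2]
bottle [0.347 0.058 0.001] 0.68 [299.2 271.3]
bay [0.428 0.367 0.008] 0.65 [201.8 250.9]
column [ 0.711 -0.012  0.213] 0.83 [314.8 139.7]
column [ 0.519 -0.103  0.08 ] 0.25 [347.3 211. ]
lens [0.571 0.154 0.171] 0.68 [261.  192.1]
knob [0.534 0.205 0.212] 0.98 [242.1 202.2]
work_top [ 0.516 -0.1    0.078] 0.81 [346.4 212.1]
brush_pot [0.523 0.345 0.003] 0.65 [208.8 221.6]
brush_pot [0.47  0.358 0.   ] 0.2 [204.9 238. ]
glue_gun [ 0.49  -0.346  0.001] 0.91 [420.6 220.5]
tape [ 0.641 -0.218 -0.002] 0.68 [377.6 178.2]
pliers [ 0.392  0.198 -0.004] 0.61 [255.1 259.6]
tray [ 0.47   0.356 -0.004] 0.56 [205.9 238.2]
tray [0.391 0.198 0.001] 0.39 [255.  259.8]
side dict_keys(['pixels', 'fovy', 'cx', 'cy', 'extrinsics', 'shot']) 54.0397369071999 319.51074561321326 202.23137626439086
bottle [ 0.365 -0.086  0.003] 0.93 [272.6 247.6]
bottle [ 0.486 -0.005 -0.002] 0.66 [309.7 224.5]
bottle [ 0.345  0.06  -0.002] 0.57 [266.8 210.7]
bay [0.427 0.366 0.006] 0.62 [288.4 143.3]
column [ 0.71  -0.012  0.214] 0.81 [386.9 180.6]
lens [0.572 0.156 0.164] 0.91 [332.8 152.4]
lens [0.534 0.207 0.215] 0.72 [319.9 130.1]
knob [0.535 0.205 0.215] 0.7 [320.5 130.5]
knob [ 0.486 -0.006 -0.   ] 0.34 [309.6 224.5]
work_top [ 0.517 -0.101  0.078] 0.8 [321.7 235.9]
glue_gun [ 0.49  -0.345 -0.002] 0.84 [318.6 326.8]
tape [ 0.643 -0.217 -0.   ] 0.8 [366.6 280.5]
tape [0.52  0.347 0.003] 0.6 [312.9 146.3]
pliers [0.386 0.198 0.002] 0.8 [278.3 178.1]
tray [0.474 0.354 0.002] 0.94 [300.8 145.8]
```

Run:
```python
import cv2
t=cv2.imread('pics/top0.png');s=cv2.imread('pics/side0.png')
cv2.imwrite('pics/c1.png',cv2.resize(t[110:310,170:450],None,fx=2.8,fy=2.8,interpolation=2))
cv2.imwrite('pics/c2.png',cv2.resize(s[80:290,220:430],None,fx=2.8,fy=2.8,interpolation=2))
```

```text
(no output)
```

View pics/c1.png

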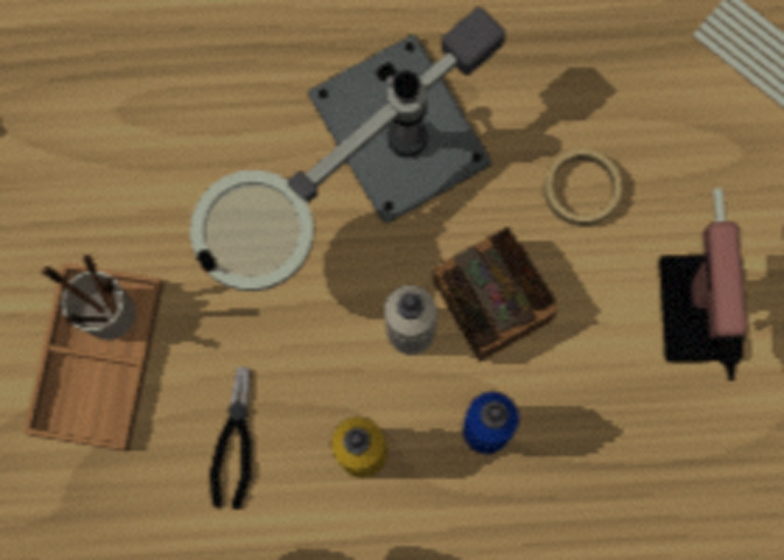

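View pics/c2.png

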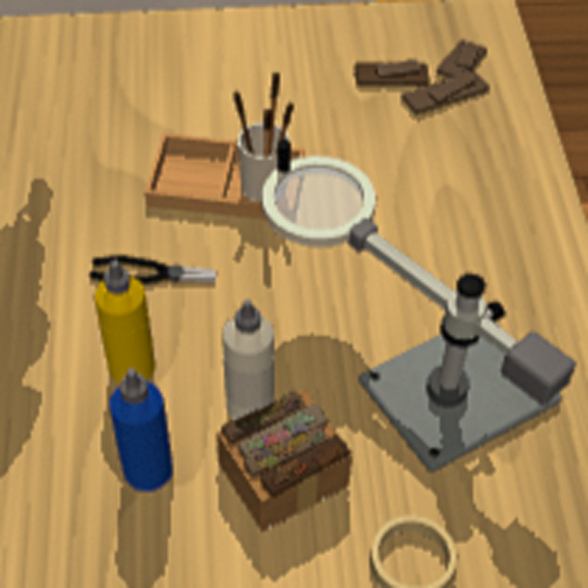

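White bottle at top pixel (317,227) and side pixel (310,224), standing between lens and box. The look-alikes are yellow at top (299,271) and blue at top (343,263). I choose the white one, which the crop confirms. The tray's empty bay is at top (202,251). I plan to grip the cap from above.

```bash
cat >> h.py <<'E'
from scipy.spatial.transform import Rotation as Ro
def rows(*pts):
    s=env.get_state(); w,x,y,z=s['orientation']; R=Ro.from_quat([x,y,z,w])
    print('tcp',np.round(s['tcp_pos'],4),'t',s['clock'],'rv',R.as_rotvec().round(3))
    for p in pts: print(p,(R.inv().apply(np.array(p)-s['tcp_pos'])*1000).round(0))
E
python3 -c "
from h import *
rows((.24,.48,.25),(.27,.42,.27),(.30,.36,.27),(.33,.30,.27),(.486,-.005,.27))"
```

```text
tcp [0.2137 0.5338 0.2067] t 1.2 rv [0.595 3.085 0.   ]
(0.24, 0.48, 0.25) [-44. -40. -43.]
(0.27, 0.42, 0.27) [-95. -85. -63.]
(0.3, 0.36, 0.27) [-145. -129.  -63.]
(0.33, 0.3, 0.27) [-195. -174.  -63.]
(0.486, -0.005, 0.27) [-453. -399.  -63.]
```

>>> move_arm:
  targets:
    - [[-25, -22, -40], [0, 0, 0], -1]
    - [[-60, -53, -63], [0, 0, 0], -1]
    - [[-100, -88, -63], [0, 0, 0], -1]
    - [[-140, -124, -63], [0, 0, 0], -1]
    - [[-180, -160, -63], [0, 0, 0], -1]

```text
clock: 1.82
tcp_pos: [0.3219, 0.317, 0.27]
orientation: [0.0, 0.189, 0.982, 0.0]
wrist_force: [1.0, 0.2, 0.7]
finger_gap: 0.0849
grip_force: 0.0
```

>>> move_arm:
  targets:
    - [[-40, -35, 0], [0, 0, 0], -1]
    - [[-80, -70, 0], [0, 0, 0], -1]
    - [[-120, -105, 0], [0, 0, 0], -1]
    - [[-160, -140, 0], [0, 0, 0], -1]
    - [[-200, -175, 0], [0, 0, 0], -1]

```text
clock: 2.45
tcp_pos: [0.4427, 0.0799, 0.27]
orientation: [0.0, 0.189, 0.982, 0.0]
wrist_force: [-0.1, 0.6, -0.3]
finger_gap: 0.0853
grip_force: 0.0
```

```bash
python3 -c "
from h import *
rows((.486,-.005,.27),(.486,-.005,.2),(.486,-.005,.155))"
```

```text
tcp [0.4427 0.0799 0.27  ] t 2.45 rv [5.950e-01 3.084e+00 1.000e-03]
(0.486, -0.005, 0.27) [-72. -63.   0.]
(0.486, -0.005, 0.2) [-72. -63.  70.]
(0.486, -0.005, 0.155) [-72. -63. 115.]
```

>>> move_arm:
  targets:
    - [[-36, -32, 0], [0, 0, 0], -1]
    - [[-72, -63, 0], [0, 0, 0], -1]
    - [[-72, -63, 40], [0, 0, 0], -1]
    - [[-72, -63, 80], [0, 0, 0], -1]
    - [[-72, -63, 115], [0, 0, 0], -1]

```text
clock: 3.08
tcp_pos: [0.4852, -0.0039, 0.1533]
orientation: [-0.0, 0.19, 0.982, 0.0]
wrist_force: [0.4, 0.0, -0.2]
finger_gap: 0.085
grip_force: 0.0
```

>>> move_arm:
  targets:
    - [[0, 0, 0], [0, 0, 0], 0.2]
    - [[0, 0, 0], [0, 0, 0], 0.4]
    - [[0, 0, 0], [0, 0, 0], 1]
    - [[0, 0, 0], [0, 0, 0], 1]
    - [[0, 0, 0], [0, 0, 0], 1]
  squeeze: 40

```text
clock: 3.7
tcp_pos: [0.4864, -0.004, 0.156]
orientation: [0.001, 0.189, 0.982, -0.0]
wrist_force: [-0.4, -0.7, 6.4]
finger_gap: 0.0095
grip_force: 38.9
```

Run:
```python
from h import *
rows((.486,-.005,.155))
s=env.get_state();print(s['finger_gap'],s['grip_force'],s['wrist_force'])
p=env.read_camera('side'); save(p,'s1.png')
u,v=map(int,proj(p,(.486,-.005,.12)))
cv2.imwrite('pics/s1c.png',cv2.resize(p['pixels'][v-90:v+90,u-90:u+90,::-1],None,fx=3,fy=3,interpolation=2))
```

```text
tcp [ 0.4864 -0.004   0.156 ] t 3.7 rv [ 5.940e-01  3.082e+00 -1.000e-03]
(0.486, -0.005, 0.155) [ 0. -1.  1.]
0.009515427865292378 38.887520832940936 [-0.38432923 -0.68862512  6.41350464]
```

View pics/s1c.png

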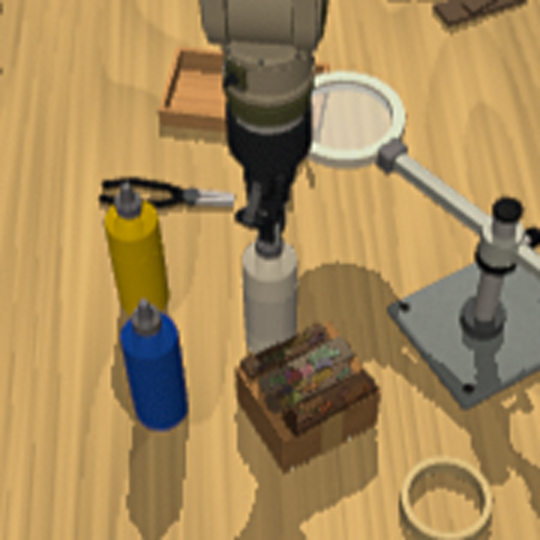

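The fingers slipped onto the thin spout: gap 9.5 mm, tips just above the cap at crop (268,240). Bottle still upright. I'll reopen, go about 12 mm lower and regrip.

>>> move_arm:
  targets:
    - [[0, 0, 0], [0, 0, 0], -1]
    - [[0, 0, 0], [0, 0, 0], -1]
    - [[0, -1, 0], [0, 0, 0], -1]
    - [[0, -1, 6], [0, 0, 0], -1]
    - [[0, -1, 11], [0, 0, 0], -1]

```text
clock: 4.38
tcp_pos: [0.4848, -0.0045, 0.1431]
orientation: [-0.0, 0.189, 0.982, 0.0]
wrist_force: [0.1, -0.7, 0.0]
finger_gap: 0.085
grip_force: 0.0
```

>>> move_arm:
  targets:
    - [[0, 0, 0], [0, 0, 0], 0.1]
    - [[0, 0, 0], [0, 0, 0], 0.2]
    - [[0, 0, 0], [0, 0, 0], 0.3]
    - [[0, 0, 0], [0, 0, 0], 1]
    - [[0, 0, 0], [0, 0, 0], 1]

```text
clock: 5.0
tcp_pos: [0.4854, -0.0047, 0.1442]
orientation: [0.001, 0.189, 0.982, -0.0]
wrist_force: [-0.8, -1.2, 3.6]
finger_gap: 0.0229
grip_force: 39.2
```

>>> move_arm:
  targets:
    - [[0, 0, 0], [0, 0, 0], -1]
    - [[0, 0, 0], [0, 0, 0], -1]
    - [[0, 0, 4], [0, 0, 0], -1]
    - [[0, 0, 8], [0, 0, 0], -1]
    - [[0, 0, 8], [0, 0, 0], -1]

```text
clock: 5.62
tcp_pos: [0.4846, -0.0045, 0.1351]
orientation: [-0.001, 0.189, 0.982, 0.0]
wrist_force: [0.3, -0.2, -0.6]
finger_gap: 0.0854
grip_force: 0.0
```

>>> move_arm:
  targets:
    - [[0, 0, 0], [0, 0, 0], 0.1]
    - [[0, 0, 0], [0, 0, 0], 0.2]
    - [[0, 0, 0], [0, 0, 0], 0.3]
    - [[0, 0, 0], [0, 0, 0], 1]
    - [[0, 0, 0], [0, 0, 0], 1]

```text
clock: 6.25
tcp_pos: [0.4853, -0.0047, 0.1361]
orientation: [0.0, 0.189, 0.982, -0.0]
wrist_force: [-0.8, 0.1, 2.9]
finger_gap: 0.0254
grip_force: 39.5
```

Run:
```python
from h import *
s=env.get_state();print(s['finger_gap'],s['grip_force'],s['wrist_force'],s['tcp_pos'])
p=env.read_camera('side')
u,v=map(int,proj(p,(.486,-.005,.16)))
cv2.imwrite('pics/s2c.png',cv2.resize(p['pixels'][v-50:v+50,u-50:u+50,::-1],None,fx=5,fy=5,interpolation=2))
for r in env.landmark_of('bottle',p): print(r['centre'].round(3) if hasattr(r['centre'],'round') else r['centre'],r['confidence'])
```

```text
0.025424247242315144 39.45730992418248 [-0.76864402  0.12245661  2.85275813] [ 0.48530281 -0.00472871  0.13605267]
[0.4831, -0.0059, -0.0] 0.82
[0.3659, -0.0897, 0.0002] 0.75
[0.3451, 0.0598, -0.0016] 0.58
```

View pics/s2c.png

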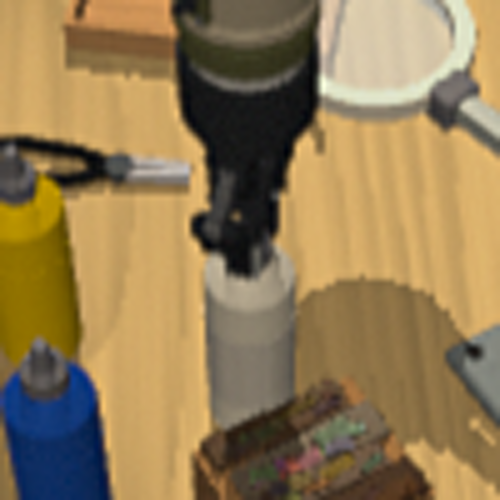

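The fingers now sit around the cap (crop 245,250) and the bottle is upright. I'll raise the grip force and test-lift slightly.

>>> move_arm:
  targets:
    - [[0, 0, 0], [0, 0, 0], 1]
    - [[0, 0, 0], [0, 0, 0], 1]
    - [[0, 0, -4], [0, 0, 0], 1]
    - [[0, 0, -8], [0, 0, 0], 1]
    - [[0, 0, -8], [0, 0, 0], 1]
  squeeze: 60

```text
clock: 6.98
tcp_pos: [0.4848, -0.0044, 0.1435]
orientation: [-0.0, 0.189, 0.982, 0.0]
wrist_force: [0.5, -0.5, -4.6]
finger_gap: 0.0244
grip_force: 59.1
```

>>> move_arm:
  targets:
    - [[0, 0, 0], [0, 0, 0], 1]
    - [[0, 0, 0], [0, 0, 0], 1]

```text
clock: 7.22
tcp_pos: [0.4849, -0.0045, 0.1434]
orientation: [-0.0, 0.189, 0.982, 0.0]
wrist_force: [-0.2, 0.4, -4.0]
finger_gap: 0.0244
grip_force: 59.1
```

>>> move_arm:
  targets:
    - [[0, 0, -12], [0, 0, 0], 1]
    - [[0, 0, -28], [0, 0, 0], 1]
    - [[0, 0, -44], [0, 0, 0], 1]
    - [[0, 0, -56], [0, 0, 0], 1]
    - [[0, 0, -60], [0, 0, 0], 1]

```text
clock: 7.85
tcp_pos: [0.4856, -0.0046, 0.2049]
orientation: [0.001, 0.189, 0.982, 0.0]
wrist_force: [-0.3, 0.6, -3.7]
finger_gap: 0.0245
grip_force: 59.4
```

Run:
```python
from h import *
s=env.get_state();print(s['finger_gap'],s['wrist_force'])
rows((.455,.08,.205),(.44,.2,.205),(.428,.366,.205),(.428,.366,.150))
p=env.read_camera('side')
for r in env.landmark_of('bottle',p): print(np.round(r['centre'],3),r['confidence'])
```

```text
0.02453389099977574 [-0.28471108  0.63502067 -3.668031  ]
tcp [ 0.4856 -0.0046  0.2049] t 7.85 rv [0.594 3.083 0.   ]
(0.455, 0.08, 0.205) [60. 67. -0.]
(0.44, 0.2, 0.205) [118. 173.  -0.]
(0.428, 0.366, 0.205) [191. 323.  -0.]
(0.428, 0.366, 0.15) [191. 323.  55.]
[ 0.364 -0.091  0.002] 0.97
[ 0.489 -0.008  0.068] 0.82
[0.344 0.059 0.   ] 0.58
```

>>> move_arm:
  targets:
    - [[8, 9, 0], [0, 0, 0], 1]
    - [[24, 27, 0], [0, 0, 0], 1]
    - [[42, 47, 0], [0, 0, 0], 1]
    - [[60, 68, 0], [0, 0, 0], 1]
    - [[75, 94, 0], [0, 0, 0], 1]

```text
clock: 8.57
tcp_pos: [0.4488, 0.1118, 0.2031]
orientation: [-0.001, 0.189, 0.982, -0.0]
wrist_force: [0.6, -0.6, -5.0]
finger_gap: 0.0245
grip_force: 59.4
```

>>> move_arm:
  targets:
    - [[14, 26, 0], [0, 0, 0], 1]
    - [[29, 52, 0], [0, 0, 0], 1]
    - [[43, 79, 0], [0, 0, 0], 1]
    - [[56, 109, 0], [0, 0, 0], 1]
    - [[70, 139, 0], [0, 0, 0], 1]

```text
clock: 9.2
tcp_pos: [0.4358, 0.267, 0.203]
orientation: [-0.001, 0.189, 0.982, -0.0]
wrist_force: [0.8, 0.5, -3.5]
finger_gap: 0.0247
grip_force: 59.5
```

>>> move_arm:
  targets:
    - [[13, 29, 0], [0, 0, 0], 1]
    - [[26, 55, 0], [0, 0, 0], 1]
    - [[38, 75, 0], [0, 0, 0], 1]
    - [[45, 87, 0], [0, 0, 0], 1]
    - [[46, 90, 0], [0, 0, 0], 1]

```text
clock: 9.82
tcp_pos: [0.427, 0.3668, 0.2032]
orientation: [-0.0, 0.189, 0.982, -0.0]
wrist_force: [-0.5, -0.5, -4.3]
finger_gap: 0.0248
grip_force: 59.5
```

Run:
```python
from h import *
s=env.get_state();print(s['finger_gap'],s['wrist_force'])
rows((.428,.366,.205),(.428,.366,.150))
p=env.read_camera('side')
for t in ['bottle','bay','tray']:
  for r in env.landmark_of(t,p)[:4]: print(t,np.round(r['centre'],3),r['confidence'])
u,v=map(int,proj(p,(.43,.366,.1)))
cv2.imwrite('pics/s3c.png',cv2.resize(p['pixels'][v-70:v+70,u-80:u+80,::-1],None,fx=4,fy=4,interpolation=2))
```

```text
0.024801027595804867 [-0.45988858 -0.4823817  -4.34312056]
tcp [0.427  0.3668 0.2032] t 9.825 rv [-5.920e-01 -3.084e+00  1.000e-03]
(0.428, 0.366, 0.205) [-1. -0. -2.]
(0.428, 0.366, 0.15) [-1. -0. 53.]
bottle [0.426 0.36  0.064] 0.83
bottle [ 0.365 -0.088  0.001] 0.74
bay [0.426 0.368 0.005] 0.67
tray [ 0.474  0.356 -0.001] 0.58
```

View pics/s3c.png

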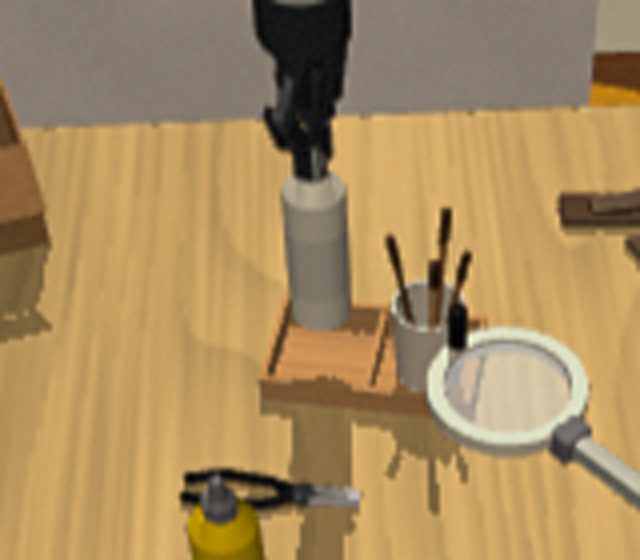

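The bottle hangs upright over the empty bay, bottom at crop (320,325), clear of pot and lens. Lowering now.

>>> move_arm:
  targets:
    - [[0, 0, 10], [0, 0, 0], 1]
    - [[0, 0, 25], [0, 0, 0], 1]
    - [[0, 0, 40], [0, 0, 0], 1]
    - [[0, 0, 50], [0, 0, 0], 1]
    - [[0, 0, 54], [0, 0, 0], 1]

```text
clock: 10.65
tcp_pos: [0.4272, 0.3659, 0.1485]
orientation: [-0.001, 0.189, 0.982, -0.001]
wrist_force: [0.8, -0.1, -3.8]
finger_gap: 0.025
grip_force: 59.5
```

>>> move_arm:
  targets:
    - [[0, 0, 2], [0, 0, 0], 1]
    - [[0, 0, 4], [0, 0, 0], 1]
    - [[0, 0, 6], [0, 0, 0], 1]
    - [[0, 0, 6], [0, 0, 0], 1]

```text
clock: 11.15
tcp_pos: [0.4278, 0.3663, 0.1438]
orientation: [0.0, 0.189, 0.982, 0.0]
wrist_force: [0.2, 0.2, -4.7]
finger_gap: 0.0242
grip_force: 59.5
```

>>> move_arm:
  targets:
    - [[0, 0, 1], [0, 0, 0], 1]
    - [[0, 0, 2], [0, 0, 0], 1]
    - [[0, 0, 2], [0, 0, 0], 1]

```text
clock: 11.52
tcp_pos: [0.4281, 0.3664, 0.1422]
orientation: [0.0, 0.189, 0.982, 0.0]
wrist_force: [-0.7, -0.6, 0.3]
finger_gap: 0.0249
grip_force: 59.9
```

>>> move_arm:
  targets:
    - [[0, 0, 1], [0, 0, 0], 1]
    - [[0, 0, 2], [0, 0, 0], 1]
    - [[0, 0, 2], [0, 0, 0], 1]

```text
clock: 11.9
tcp_pos: [0.4289, 0.3667, 0.1422]
orientation: [0.002, 0.189, 0.982, 0.001]
wrist_force: [-1.0, -2.4, 10.7]
finger_gap: 0.0246
grip_force: 61.1
```

Landed. Back off 2 mm, open, rise.

>>> move_arm:
  targets:
    - [[0, 0, -1], [0, 0, 0], 1]
    - [[0, 0, -2], [0, 0, 0], 1]
    - [[0, 0, -2], [0, 0, 0], 0.3]
    - [[0, 0, -2], [0, 0, 0], -0.3]
    - [[0, 0, -2], [0, 0, 0], -1]

```text
clock: 12.52
tcp_pos: [0.4278, 0.3664, 0.1415]
orientation: [-0.0, 0.189, 0.982, 0.0]
wrist_force: [-0.7, 0.5, -0.1]
finger_gap: 0.065
grip_force: 0.0
```

>>> move_arm:
  targets:
    - [[0, 0, 0], [0, 0, 0], -1]
    - [[0, 0, -20], [0, 0, 0], -1]
    - [[0, 0, -60], [0, 0, 0], -1]
    - [[0, 0, -110], [0, 0, 0], -1]
    - [[0, 0, -130], [0, 0, 0], -1]

```text
clock: 13.15
tcp_pos: [0.4288, 0.367, 0.2751]
orientation: [0.002, 0.189, 0.982, 0.002]
wrist_force: [0.4, 0.8, 0.0]
finger_gap: 0.0856
grip_force: 0.0
```

Run:
```python
from h import *
for n in ['side','top']:
  p=env.read_camera(n)
  for t in ['bottle','bay','knob','lens','column','work_top']:
    for r in env.landmark_of(t,p)[:3]: print(t,np.round(r['centre'],3),round(r['confidence'],2))
rows((.5345,.205,.27),(.5345,.205,.19))
```

```text
bottle [ 0.344  0.056 -0.003] 0.84
bottle [ 0.365 -0.087  0.001] 0.69
bottle [0.533 0.203 0.216] 0.6
bay [0.43  0.367 0.004] 0.82
knob [0.534 0.203 0.212] 0.96
lens [0.571 0.158 0.166] 0.78
column [ 0.71  -0.014  0.217] 0.64
work_top [ 0.518 -0.103  0.082] 0.56
bottle [ 0.343  0.058 -0.001] 0.75
bottle [ 0.365 -0.084 -0.004] 0.59
bay [0.424 0.368 0.008] 0.88
knob [0.536 0.202 0.214] 0.72
lens [0.574 0.157 0.171] 0.84
column [ 0.708 -0.016  0.213] 0.57
work_top [ 0.519 -0.104  0.079] 0.68
tcp [0.4277 0.3662 0.2714] t 13.85 rv [-0.594 -3.085  0.   ]
(0.5345, 0.205, 0.27) [-159. -110.    1.]
(0.5345, 0.205, 0.19) [-159. -110.   81.]
```

>>> move_arm:
  targets:
    - [[-20, -14, 0], [0, 0, 0], -1]
    - [[-60, -42, 0], [0, 0, 0], -1]
    - [[-100, -70, 0], [0, 0, 0], -1]
    - [[-140, -97, 0], [0, 0, 0], -1]
    - [[-158, -111, 0], [0, 0, 0], -1]

```text
clock: 14.48
tcp_pos: [0.5345, 0.2024, 0.2715]
orientation: [0.0, 0.19, 0.982, -0.0]
wrist_force: [0.0, 0.9, -0.4]
finger_gap: 0.0856
grip_force: 0.0
```

Run:
```python
from h import *
rows((.535,.204,.184))
p=env.read_camera('side')
for r in env.landmark_of('bottle',p)[:3]: print(np.round(r['centre'],3),round(r['confidence'],2))
u,v=map(int,proj(p,(.47,.3,.1)))
cv2.imwrite('pics/s4c.png',cv2.resize(p['pixels'][v-70:v+70,u-80:u+80,::-1],None,fx=4,fy=4,interpolation=2))
```

```text
tcp [0.5345 0.2024 0.2715] t 14.475 rv [ 0.598  3.084 -0.   ]
(0.535, 0.204, 0.184) [ 0.  2. 88.]
[0.43  0.366 0.004] 0.79
[ 0.361 -0.088 -0.001] 0.64
[ 0.342  0.06  -0.006] 0.6
```

View pics/s4c.png

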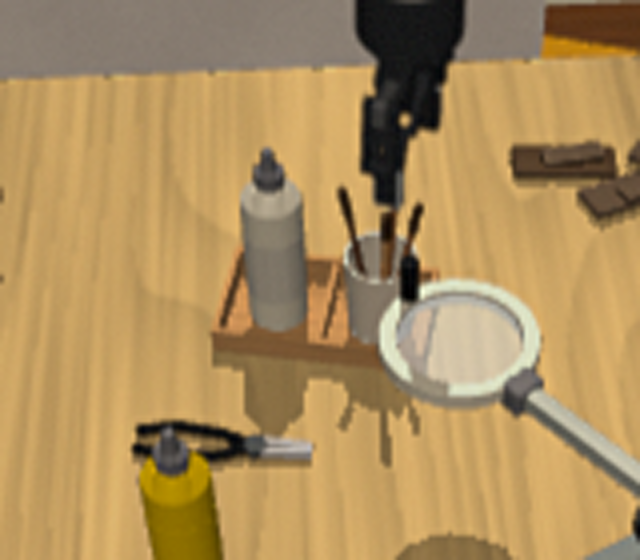

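Bottle stands upright in the empty bay (crop 275,260), network puts it at (0.430, 0.366). The gripper is above the knob (crop 408,275). Next, take the knob.

>>> move_arm:
  targets:
    - [[0, 1, 30], [0, 0, 0], -1]
    - [[0, 1, 60], [0, 0, 0], -1]
    - [[0, 1, 87], [0, 0, 0], -1]
    - [[0, 1, 87], [0, 0, 0], -0.2]
    - [[0, 1, 87], [0, 0, 0], 0.3]
  squeeze: 20

```text
clock: 15.2
tcp_pos: [0.5338, 0.2061, 0.1859]
orientation: [0.001, 0.189, 0.982, 0.0]
wrist_force: [-0.3, 0.3, -0.3]
finger_gap: 0.0518
grip_force: 0.0
```

>>> move_arm:
  targets:
    - [[0, 0, 0], [0, 0, 0], 0.5]
    - [[0, 0, 0], [0, 0, 0], 1]
    - [[0, 0, 0], [0, 0, 0], 1]
    - [[0, 0, 0], [0, 0, 0], 1]

```text
clock: 15.7
tcp_pos: [0.5344, 0.2054, 0.186]
orientation: [0.001, 0.189, 0.982, 0.0]
wrist_force: [0.3, -0.6, 6.2]
finger_gap: 0.0141
grip_force: 19.6
```

Run:
```python
from h import *
s=env.get_state();print(s['finger_gap'],s['grip_force'],s['wrist_force'])
c=np.array([.710,-.0135]);k=s['tcp_pos'][:2]-c;w=np.array([.5175,-.102])-c
print(np.hypot(*k),np.hypot(*w)); a0=np.arctan2(k[1],k[0]); a1=np.arctan2(w[1],w[0])%(2*np.pi)
print(np.degrees([a0,a1])); r=.278
rows(*[tuple(np.r_[c+r*np.array([np.cos(a),np.sin(a)]),s['tcp_pos'][2]].round(4)) for a in np.linspace(a0,a1,16)])
```

```text
0.014082934082017488 19.63195413351059 [ 0.25431335 -0.55932986  6.23312181]
0.28060610756846416 0.21186906333865735
[128.73980619 204.69014607]
tcp [0.5344 0.2054 0.186 ] t 15.7 rv [5.950e-01 3.082e+00 1.000e-03]
(np.float64(0.536), np.float64(0.2033), np.float64(0.186)) [-2. -1. -0.]
(np.float64(0.5176), np.float64(0.1871), np.float64(0.186)) [  9. -23.  -0.]
(np.float64(0.5006), np.float64(0.1694), np.float64(0.186)) [ 18. -46.  -0.]
(np.float64(0.4853), np.float64(0.1502), np.float64(0.186)) [ 25. -69.  -0.]
(np.float64(0.4717), np.float64(0.1297), np.float64(0.186)) [ 30. -94.  -0.]
(np.float64(0.46), np.float64(0.1081), np.float64(0.186)) [  33. -118.   -0.]
(np.float64(0.4503), np.float64(0.0856), np.float64(0.186)) [  34. -142.   -0.]
(np.float64(0.4425), np.float64(0.0623), np.float64(0.186)) [  32. -167.   -0.]
(np.float64(0.4369), np.float64(0.0384), np.float64(0.186)) [  28. -191.   -0.]
(np.float64(0.4334), np.float64(0.0141), np.float64(0.186)) [  23. -215.   -0.]
(np.float64(0.432), np.float64(-0.0105), np.float64(0.186)) [  15. -238.   -0.]
(np.float64(0.4328), np.float64(-0.035), np.float64(0.186)) [   5. -261.   -0.]
(np.float64(0.4358), np.float64(-0.0594), np.float64(0.186)) [  -7. -282.   -0.]
(np.float64(0.4409), np.float64(-0.0834), np.float64(0.186)) [ -21. -303.   -0.]
(np.float64(0.4482), np.float64(-0.1069), np.float64(0.186)) [ -36. -322.   -0.]
(np.float64(0.4574), np.float64(-0.1296), np.float64(0.186)) [ -53. -340.   -0.]
```

>>> move_arm:
  targets:
    - [[4, -10, 0], [0, 0, 0], 1]
    - [[9, -23, 0], [0, 0, 0], 1]
    - [[18, -46, 0], [0, 0, 0], 1]
    - [[25, -69, 0], [0, 0, 0], 1]
    - [[30, -94, 0], [0, 0, 0], 1]

```text
clock: 16.32
tcp_pos: [0.4707, 0.1303, 0.1858]
orientation: [0.001, 0.188, 0.982, 0.002]
wrist_force: [0.5, 2.5, 6.3]
finger_gap: 0.0143
grip_force: 19.9
```

>>> move_arm:
  targets:
    - [[3, -24, 0], [0, 0, 0], 1]
    - [[4, -48, 0], [0, 0, 0], 1]
    - [[2, -73, 0], [0, 0, 0], 1]
    - [[-2, -97, 0], [0, 0, 0], 1]
    - [[-7, -121, 0], [0, 0, 0], 1]

```text
clock: 16.95
tcp_pos: [0.4333, 0.0144, 0.1857]
orientation: [0.002, 0.189, 0.982, 0.001]
wrist_force: [5.1, 1.5, 2.1]
finger_gap: 0.0146
grip_force: 19.9
```

>>> move_arm:
  targets:
    - [[-8, -23, 0], [0, 0, 0], 1]
    - [[-18, -46, 0], [0, 0, 0], 1]
    - [[-30, -67, 0], [0, 0, 0], 1]
    - [[-44, -88, 0], [0, 0, 0], 1]
    - [[-59, -107, 0], [0, 0, 0], 1]

```text
clock: 17.58
tcp_pos: [0.4479, -0.107, 0.1855]
orientation: [0.001, 0.189, 0.982, 0.001]
wrist_force: [3.0, 3.4, 4.2]
finger_gap: 0.0142
grip_force: 20.5
```

>>> move_arm:
  targets:
    - [[-9, -10, 0], [0, 0, 0], 1]
    - [[-16, -18, 0], [0, 0, 0], 1]
    - [[-16, -18, 0], [0, 0, 0], 1]

```text
clock: 17.95
tcp_pos: [0.4576, -0.1303, 0.1854]
orientation: [0.002, 0.189, 0.982, 0.0]
wrist_force: [4.7, 1.4, 2.9]
finger_gap: 0.014
grip_force: 20.6
```

Run:
```python
from h import *
s=env.get_state();print(s['tcp_pos'],s['wrist_force'])
for n in ['side','top']:
  p=env.read_camera(n)
  for t in ['knob','lens','work_top','column']:
    for r in env.landmark_of(t,p)[:2]: print(n,t,np.round(r['centre'],3),round(r['confidence'],2))
```

```text
[ 0.45761467 -0.13025188  0.18543746] [4.70472167 1.41344093 2.90054659]
side knob [ 0.458 -0.129  0.216] 0.57
side lens [ 0.513 -0.108  0.164] 0.94
side column [ 0.712 -0.012  0.213] 0.72
top knob [0.523 0.34  0.002] 0.28
top lens [ 0.513 -0.108  0.17 ] 0.78
top column [ 0.712 -0.016  0.212] 0.88
top column [0.469 0.356 0.   ] 0.16
```

Lens at about (0.513, −0.108), roughly 7 mm from the bark centre. Release and retreat.

>>> move_arm:
  targets:
    - [[0, 0, 0], [0, 0, 0], 0.5]
    - [[0, 0, 0], [0, 0, 0], 0.2]
    - [[0, 0, 0], [0, 0, 0], -0.2]
    - [[0, 0, -20], [0, 0, 0], -0.2]
    - [[0, 0, -60], [0, 0, 0], -0.2]

```text
clock: 19.08
tcp_pos: [0.454, -0.129, 0.2436]
orientation: [-0.002, 0.189, 0.982, 0.001]
wrist_force: [1.0, -0.1, 0.1]
finger_gap: 0.0513
grip_force: 0.0
```

>>> move_arm:
  targets:
    - [[0, 0, -50], [0, 0, 0], -0.2]
    - [[30, 40, -80], [0, 0, 0], -0.2]
    - [[60, 80, -80], [0, 0, 0], -0.2]
    - [[90, 120, -80], [0, 0, 0], -0.2]
    - [[90, 120, -80], [0, 0, 0], -0.2]

```text
clock: 19.7
tcp_pos: [0.4153, 0.0177, 0.3251]
orientation: [0.0, 0.187, 0.982, 0.0]
wrist_force: [0.6, -0.1, 0.3]
finger_gap: 0.0513
grip_force: 0.0
```

Run:
```python
from h import *
for n in ['side','top']:
  p=env.read_camera(n)
  for t in ['knob','lens','work_top','bottle']:
    for r in env.landmark_of(t,p)[:3]: print(n,t,np.round(r['centre'],3),round(r['confidence'],2))
  cv2.imwrite('pics/f_%s.png'%n,p['pixels'][:,:,::-1])
print(env.get_state()['qvel'])
```

```text
side knob [ 0.456 -0.129  0.214] 0.77
side lens [ 0.515 -0.106  0.168] 0.61
side work_top [ 0.516 -0.1    0.079] 0.88
side bottle [ 0.363 -0.09  -0.001] 0.66
side bottle [ 0.342  0.057 -0.002] 0.57
side bottle [0.426 0.368 0.003] 0.56
top knob [ 0.463 -0.129  0.211] 0.58
top lens [ 0.511 -0.105  0.171] 0.87
top work_top [ 0.46  -0.129  0.213] 0.49
top bottle [0.425 0.366 0.01 ] 0.9
top bottle [ 0.363 -0.085 -0.001] 0.56
[ 0.00638433 -0.00133182  0.00038848 -0.00056498  0.00129504  0.00184953]
```

View pics/f_top.png

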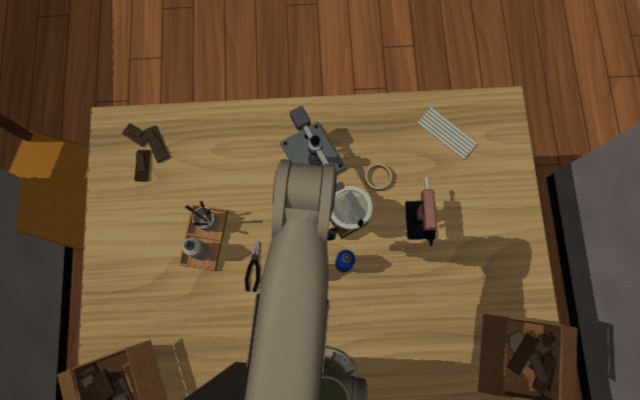

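The picture shows the lens over the box at (350,208), the bottle standing in the bay at (192,246), and the arm clear of both. Lens error is about 6 mm.

```bash
python3 -c "
from h import *
print(env.hand_in())"
```

```text
the job is handed in; nothing more can be done
None
```

I handed the job in, but no verdict came back: the glue bottle stands upright in the tray's empty bay, and the lens is about 6 mm off the centre of the bark-covered box, with the knob released and the arm clear.

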